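# Load the second rack with sample vials in reverse run order

### The job

The row of coloured tabs on the white rack shows the run order of the four sample vials, but the vials stand in it in any order. Move them all to the empty grey rack, sorted by cap colour in the reverse of the tab order: the vial matching the tab nearest you goes into the farthest cell, the next into the next, and the one matching the farthest tab into the nearest cell. Stand each upright on the floor of its cell, and do not tip any vial over.

Things in the scene. Friction and masses are not known exactly. Their poses are not given: they have to be found in the camera images.
- vial_red: Loose, closed amber glass sample vial with a red screw cap, 24 mm in diameter, 60 mm tall, cap the top 16 mm, about 30 g. Origin: centre of its underside, z up along the vial. Starts upright in one of the white rack's cells. Grip its sides from above, fingers to the left and right of the row.
- vial_yellow: Loose, closed amber glass sample vial with a yellow screw cap, 24 mm in diameter, 60 mm tall, cap the top 16 mm, about 30 g. Origin: centre of its underside, z up along the vial. Starts upright in one of the white rack's cells. Grip its sides from above, fingers to the left and right of the row.
- vial_green: Loose, closed amber glass sample vial with a green screw cap, 24 mm in diameter, 60 mm tall, cap the top 16 mm, about 30 g. Origin: centre of its underside, z up along the vial. Starts upright in one of the white rack's cells. Grip its sides from above, fingers to the left and right of the row.
- vial_blue: Loose, closed amber glass sample vial with a blue screw cap, 24 mm in diameter, 60 mm tall, cap the top 16 mm, about 30 g. Origin: centre of its underside, z up along the vial. Starts upright in one of the white rack's cells. Grip its sides from above, fingers to the left and right of the row.
- tab_red: Fixed red colour tab, 22 x 8 mm, 18 mm high, clipped to the white rack's left long wall beside one of its cells (27 mm to +y of that cell's centre). The four tabs in a row show the run order; the vial that stands beside it may have any colour. Origin: under its centre, at bench level. Come from above: a bath 0.42 m tall is right of the racks (y below 0.30), a cabinet at y over 0.51.
- tab_yellow: Fixed yellow colour tab, 22 x 8 mm, 18 mm high, clipped to the white rack's left long wall beside one of its cells (27 mm to +y of that cell's centre). The four tabs in a row show the run order; the vial that stands beside it may have any colour. Origin: under its centre, at bench level.
- tab_green: Fixed green colour tab, 22 x 8 mm, 18 mm high, clipped to the white rack's left long wall beside one of its cells (27 mm to +y of that cell's centre). The four tabs in a row show the run order; the vial that stands beside it may have any colour. Origin: under its centre, at bench level.
- tab_blue: Fixed blue colour tab, 22 x 8 mm, 18 mm high, clipped to the white rack's left long wall beside one of its cells (27 mm to +y of that cell's centre). The four tabs in a row show the run order; the vial that stands beside it may have any colour. Origin: under its centre, at bench level.
- white_rack: White plastic rack fixed to the bench, 175 x 46 mm: four cells in a row along its x axis, pointing away from the robot within 0.07 rad. Cells 40 x 40 mm inside, centres at x = -64.5, -21.5, 21.5, 64.5 mm, y = 0; floor 4 mm, wall tops 18 mm above the bench. Origin: centre of its underside. Holds the vials.
- grey_rack: Grey metal rack fixed to the bench, 175 x 46 mm: four cells in a row along its x axis, pointing away from the robot within 0.07 rad. Cells 40 x 40 mm inside, centres at x = -64.5, -21.5, 21.5, 64.5 mm, y = 0; floor 4 mm, wall tops 18 mm above the bench. Origin: centre of its underside. Empty; left or right of the white one.
Mind the look-alikes: they are no part of the job. What is shaped like the vial_blue but turquoise is not meant. What is shaped like the vial_yellow but turquoise is not meant.

How it is judged (in metres and radians):
At the end, for the whole second after the job is handed in: Each vial stands upright (within 0.15 rad) and at rest on the floor of the grey rack's cell that mirrors the place of the tab of its cap's colour on the white rack (nearest tab to farthest cell and so on), its axis within 11 mm of the cell's centre along and across the rack (((x of tab_red in the frame of white_rack between -0.0745 and -0.0545 m and x of vial_red in the frame of grey_rack between 0.0535 and 0.0755 m) or (x of tab_red in the frame of white_rack between -0.0315 and -0.0115 m and x of vial_red in the frame of grey_rack between 0.0105 and 0.0325 m) or (x of tab_red in the frame of white_rack between 0.0115 and 0.0315 m and x of vial_red in the frame of grey_rack between -0.0325 and -0.0105 m) or (x of tab_red in the frame of white_rack between 0.0545 and 0.0745 m and x of vial_red in the frame of grey_rack between -0.0755 and -0.0535 m)) and y of vial_red in the frame of grey_rack between -0.011 and 0.011 m and z of vial_red in the frame of grey_rack between 0.001 and 0.008 m and angle between each of vial_red, vial_yellow, vial_green, vial_blue's own z axis and vertical below 0.15 rad and linear speed of each of vial_red, vial_yellow, vial_green, vial_blue below 0.02 m/s and ((x of tab_yellow in the frame of white_rack between -0.0745 and -0.0545 m and x of vial_yellow in the frame of grey_rack between 0.0535 and 0.0755 m) or (x of tab_yellow in the frame of white_rack between -0.0315 and -0.0115 m and x of vial_yellow in the frame of grey_rack between 0.0105 and 0.0325 m) or (x of tab_yellow in the frame of white_rack between 0.0115 and 0.0315 m and x of vial_yellow in the frame of grey_rack between -0.0325 and -0.0105 m) or (x of tab_yellow in the frame of white_rack between 0.0545 and 0.0745 m and x of vial_yellow in the frame of grey_rack between -0.0755 and -0.0535 m)) and y of vial_yellow in the frame of grey_rack between -0.011 and 0.011 m and z of vial_yellow in the frame of grey_rack between 0.001 and 0.008 m and ((x of tab_green in the frame of white_rack between -0.0745 and -0.0545 m and x of vial_green in the frame of grey_rack between 0.0535 and 0.0755 m) or (x of tab_green in the frame of white_rack between -0.0315 and -0.0115 m and x of vial_green in the frame of grey_rack between 0.0105 and 0.0325 m) or (x of tab_green in the frame of white_rack between 0.0115 and 0.0315 m and x of vial_green in the frame of grey_rack between -0.0325 and -0.0105 m) or (x of tab_green in the frame of white_rack between 0.0545 and 0.0745 m and x of vial_green in the frame of grey_rack between -0.0755 and -0.0535 m)) and y of vial_green in the frame of grey_rack between -0.011 and 0.011 m and z of vial_green in the frame of grey_rack between 0.001 and 0.008 m and ((x of tab_blue in the frame of white_rack between -0.0745 and -0.0545 m and x of vial_blue in the frame of grey_rack between 0.0535 and 0.0755 m) or (x of tab_blue in the frame of white_rack between -0.0315 and -0.0115 m and x of vial_blue in the frame of grey_rack between 0.0105 and 0.0325 m) or (x of tab_blue in the frame of white_rack between 0.0115 and 0.0315 m and x of vial_blue in the frame of grey_rack between -0.0325 and -0.0105 m) or (x of tab_blue in the frame of white_rack between 0.0545 and 0.0745 m and x of vial_blue in the frame of grey_rack between -0.0755 and -0.0535 m)) and y of vial_blue in the frame of grey_rack between -0.011 and 0.011 m and z of vial_blue in the frame of grey_rack between 0.001 and 0.008 m); the robot touches nothing.
It fails at once if the vial with the red cap is tipped over (angle between vial_red's own z axis and vertical above 0.7 rad).
It fails at once if the vial with the yellow cap is tipped over (angle between vial_yellow's own z axis and vertical above 0.7 rad).
It fails at once if the vial with the green cap is tipped over (angle between vial_green's own z axis and vertical above 0.7 rad).
It fails at once if the vial with the blue cap is tipped over (angle between vial_blue's own z axis and vertical above 0.7 rad).
It also fails if it takes over 80 s, if anything falls off the work surface, if the arm or the gripper's body presses on something with over 40 N, if the wrist force passes 120 N, or if a joint passes its speed limit or range.

### The arm

A 6-joint arm with a two-finger parallel gripper is mounted at the origin on a cart in front of the work surface, level with it; the furniture and walls round the work are solid. World frame = base frame: x ahead of the robot, y to its left, z up, the work surface at z = 0. Lengths are in mm, angles in rad, forces in N, time in s.
With the tool pointing down it reaches from about 275 to 850 mm from the base axis. Payload 5.2 kg.
Tool frame: the origin (TCP) lies on the mounting face of the last link; the fingertips stand env.finger_overhang ahead of it and the grasp point (between the pads) lies 155 mm ahead of it (env.finger_overhang is the distance from the TCP to the fingertips, in mm); z points along the fingers, y is the line along which they close (so a half turn about z gives the same grasp; the last joint's range is limited). The gripper opens to 85 mm and grips with 20 to 120 N. Pads are 22 mm wide; open, the fingers measure 114 mm over their backs; the gripper's body (76 mm by 85 mm) begins 54 mm behind the grasp point. The pads swing forward as they close: fully open they stand 13 mm farther back than shut.
Start: joints at [-0.203, 0.259, 1.535, -0, 1.348, -0.203], TCP at [550.006, 0.022, 404.71] pointing down, gripper open.
Joint ranges: [-3.14, 3.14], [-0.91, 2.08], [0.19, 2.58], [-1.22, 4.36], [0.22, 2.71], [-3.12, 3.12]. Speed limits (rad/s): [2.57, 2.57, 3.14, 3.14, 3.14, 3.14].

### API

Orientations are given as a unit quaternion [w, x, y, z].
In Python, from plant import env, vision gives the robot as it stands.
- The arm moves only by the tool drive_tool, never from a script. Its argument "commands" is a list of rows, each a list of 3 entries, a list of its own where there are three numbers: the opening, from 0 (shut) to 1 (fully open), then the shift along the tool's x, y, z in normalised numbers (1 is 75 cm), then the turn about the tool's z in normalised numbers (1 is 4 rad). In form: [[fingers, [dx, dy, dz], twist], ...]. A call has 1 to 10 rows; each row is the pose to reach, as a shift and turn from the pose commanded when the call began, along the tool's axes at that moment; what a row does not reach only later rows make up. A row lasts 1/10 s, in which the tool goes at most 50 mm and 8.59 degrees, less where a joint would pass 70% of its speed; a pose out of reach is approached as far as the arm can. Shift and turn numbers lie between -1 and 1, and a call with a number outside is refused. A call with a gripper value outside its range is refused whole. The fingers move at their own pace and stop on an object; "squeeze" is the grip in N (left out, the last holds). Time passes only in rows, so rows that repeat a pose let the fingers close. It gives the time, the measured TCP pose, the force, the opening and the grip force at its end, in the units of the state.
- env.observe(): the state, without advancing time (a new reading comes with each control period).
- vision.get_image(name): name is "scene" or "side" or "wrist"; returns a dict with "image" (420x560x3 uint8, red, green, blue), "mtx" (3x3 intrinsics, pixels), "k1" (the pictures are not rectified: a ray, as slopes to the right and down, at radius r is drawn at 1 + k1 r^2 times it, then the intrinsics apply), "rvec" (rotation vector, rad) and "tvec" (3), from world to camera coordinates, as OpenCV has them. Camera axes: x right, y down, z forward; pixel columns grow to the right and rows downward; lengths in mm; the calibration is good to about 2 mm. A picture is of the moment at which its call begins. There is no depth.
- env.finish_job(): hands the job in; it is judged then, once.
The state is a dict: "clock": time; "joint_positions": joint angles; "qd": joint speeds; "tau": joint torques, N m; "position": TCP position; "ee_rot": TCP orientation; "contact_force": force on the tool from outside, world axes, zero at the start; "wrist_torque": the same for the moment, N m; "finger_gap": opening from 0.0 (shut) to 1.0 (fully open); "finger_force": force on a finger pad.
Only numpy, scipy, OpenCV 4.12 (cv2) and the standard library are available. Lean on these libraries where they do the work, as an engineer would, in place of code of your own. Each camera call takes 0.05 s, during which the arm holds its last target. There are 200 camera calls.

## Working session

There is one attempt and no reset: what is moved stays moved. The work goes in short steps, Python scripts to look and compute and a tool call to move; the robot and the scene stay as the last step left them, time stands still between calls to the robot, and variables do not carry over. Pictures are saved under pics/ and viewed, at most 14 in all, crops included, and the job is handed in when it is done.

Besides the shell and the picture viewer there is one more tool, called after "Emit:" by a JSON object that holds its "name" and its "arguments". drive_tool: Moves the arm, as the interface text tells. Its arguments: {"type":"object","properties":{"commands":{"type":"array","items":{"type":"array"}},"squeeze":{"type":"number"}},"required":["commands"]}

```bash
mkdir -p pics; ls; python3 - <<'E'
from plant import env, vision
import cv2
print(env.observe(), env.finger_overhang)
for n in ["scene","side","wrist"]:
    d=vision.get_image(n); cv2.imwrite(f"pics/{n}0.png",d["image"][:,:,::-1]); print(n,d["mtx"],d["k1"],d["rvec"],d["tvec"])
E
```

```text
pics
{'clock': 0.0, 'joint_positions': array([-2.02817527e-01,  2.59342523e-01,  1.53609202e+00, -3.81551371e-06,
        1.34800842e+00, -2.02776736e-01]), 'qd': array([-2.39059697e-03,  4.38879361e-04, -6.28278803e-05, -2.04031118e-03,
        1.63080187e-05, -2.07932400e-04]), 'tau': array([ 1.06436883e-04, -4.46029150e+01, -2.90570551e+01, -7.42485804e-05,
        1.18754001e-02, -2.51378208e-05]), 'position': array([5.49779768e+02, 5.84399256e-02, 4.03871076e+02]), 'ee_rot': array([-7.71513269e-04,  7.07120601e-01,  7.07092356e-01, -5.10571877e-04]), 'contact_force': array([ 0.18464342, -0.22164374,  0.32502598]), 'wrist_torque': array([-0.01816969, -0.00444235, -0.04054118]), 'finger_force': 0.0, 'finger_gap': 1.0001979856493564} 173.4
scene [[514.22175514   0.         270.33601763]
 [  0.         514.22175514 196.08137203]
 [  0.           0.           1.        ]] -0.04402829635826548 [ 1.26858238 -2.35261087  0.8749993 ] [545.35568754 200.34435714 727.88173555]
side [[539.73821047   0.         277.51579852]
 [  0.         539.73821047 210.69980831]
 [  0.           0.           1.        ]] -0.1274973585033596 [ 1.46079004  2.11468462 -0.8323594 ] [-126.13064142 -369.77367852 1344.34168692]
wrist [[303.4852829    0.         276.94126367]
 [  0.         303.4852829  212.09702826]
 [  0.           0.           1.        ]] -0.055080299672064424 [-2.84168132e+00 -4.20237819e-04  3.55104657e-03] [-548.76102877  -37.15947221  380.56547082]
```

View pics/scene0.png

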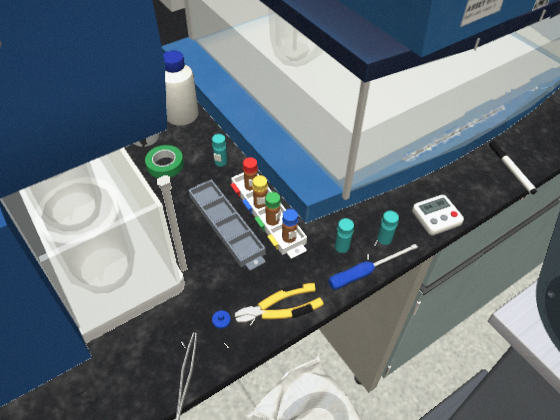

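View pics/side0.png

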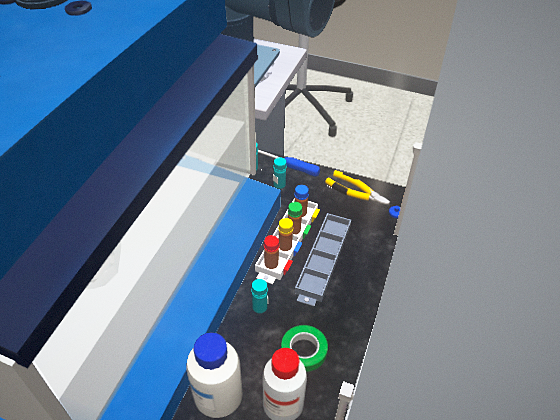

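View pics/wrist0.png

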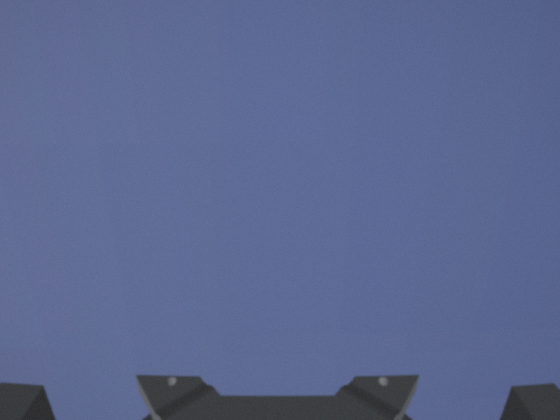

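```bash
cat > h.py <<'E'
from plant import env, vision
import cv2, numpy as np
def cam(n):
    d=vision.get_image(n); R=cv2.Rodrigues(np.array(d["rvec"]))[0]; t=np.array(d["tvec"]).ravel()
    return dict(im=d["image"],K=d["mtx"],k=np.array([d["k1"],0,0,0]),rv=np.array(d["rvec"]),R=R,t=t,C=-R.T@t)
def ray(c,uv):
    p=cv2.undistortPoints(np.array(uv,float).reshape(-1,1,2),c["K"],c["k"]).reshape(-1,2)
    return np.c_[p,np.ones(len(p))]@c["R"]
def onz(c,uv,z):
    r=ray(c,uv); return c["C"]+r*((z-c["C"][2])/r[:,2])[:,None]
def tri(c1,u1,c2,u2):
    A=np.zeros((3,3));b=np.zeros(3);ds=[]
    rs=[(c1["C"],ray(c1,u1)[0]),(c2["C"],ray(c2,u2)[0])]
    for C,d in rs:
        d=d/np.linalg.norm(d);P=np.eye(3)-np.outer(d,d);A+=P;b+=P@C
    X=np.linalg.solve(A,b)
    return X,max(np.linalg.norm((X-C)-d*((X-C)@d)/(d@d)) for C,d in rs)
def proj(c,X): return cv2.projectPoints(np.array(X,float).reshape(-1,3),c["rv"],c["t"],c["K"],c["k"])[0].reshape(-1,2)
HUE={"red":(0,6),"yellow":(20,32),"green":(50,72),"blue":(105,125),"turq":(80,95)}
def blobs(c,name,roi,s=110,v=50,amin=12):
    h=cv2.cvtColor(c["im"],cv2.COLOR_RGB2HSV); lo,hi=HUE[name]
    m=((h[:,:,0]>=lo)&(h[:,:,0]<=hi)&(h[:,:,1]>s)&(h[:,:,2]>v)).astype(np.uint8)
    if name=="red": m|=((h[:,:,0]>174)&(h[:,:,1]>s)&(h[:,:,2]>v)).astype(np.uint8)
    k=np.zeros_like(m);x0,y0,x1,y1=roi;k[y0:y1,x0:x1]=m[y0:y1,x0:x1]
    n,l,st,ce=cv2.connectedComponentsWithStats(k)
    return [(st[i,4],ce[i].round(1).tolist(),st[i,:4].tolist()) for i in range(1,n) if st[i,4]>=amin]
E
python3 - <<'E'
from h import *
s=cam("scene");d=cam("side")
for n,c in(("scene",s),("side",d)): print(n,c["C"].round(),proj(c,[[550,0,404],[550,0,231]]).round().tolist())
for k in HUE:
    print(k,"S",blobs(s,k,(200,120,310,260)),"D",blobs(d,k,(245,180,335,300)))
print(onz(s,[(345,222),(389,214),(307,213),(200,75)],0).round(), onz(d,[(260,310)],0).round())
for nm,c,r,out in(("s",s,(180,120,320,280),"a"),("d",d,(240,170,360,310),"b")):
    cv2.imwrite(f"pics/crop_{out}.png",cv2.resize(c["im"][r[1]:r[3],r[0]:r[2],::-1],None,fx=4,fy=3.75,interpolation=2))
E
```

```text
scene [ 31. 635. 681.] [[441.0, -92.0], [416.0, 17.0]]
side [1080.  523.  720.] [[47.0, 5.0], [76.0, 109.0]]
red S [(np.int32(202), [249.6, 164.9], [243, 157, 15, 17]), (np.int32(67), [235.1, 188.7], [230, 183, 10, 14])] D [(np.int32(227), [271.0, 243.4], [263, 235, 17, 18]), (np.int32(65), [287.4, 265.8], [284, 260, 9, 15])]
yellow S [(np.int32(211), [259.5, 183.2], [252, 175, 16, 17]), (np.int32(76), [272.7, 240.9], [267, 234, 11, 16])] D [(np.int32(45), [329.6, 182.1], [325, 180, 10, 7]), (np.int32(53), [314.8, 214.1], [311, 208, 9, 15]), (np.int32(199), [285.4, 225.6], [278, 218, 15, 16])]
green S [(np.int32(199), [272.5, 199.8], [265, 192, 15, 17]), (np.int32(56), [259.4, 222.4], [255, 217, 9, 14])] D [(np.int32(182), [294.7, 209.0], [288, 202, 14, 15]), (np.int32(52), [306.2, 230.5], [303, 225, 8, 14])]
blue S [(np.int32(3123), [277.5, 153.7], [225, 120, 85, 90]), (np.int32(34), [235.2, 139.7], [230, 133, 11, 13]), (np.int32(67), [247.0, 205.2], [242, 199, 10, 15]), (np.int32(12), [298.8, 204.8], [298, 202, 3, 7]), (np.int32(241), [290.3, 216.6], [282, 208, 20, 18])] D [(np.int32(1626), [258.2, 218.3], [245, 180, 36, 95]), (np.int32(178), [301.1, 191.8], [294, 185, 15, 15]), (np.int32(49), [297.0, 247.5], [294, 242, 8, 14])]
turq S [(np.int32(356), [219.6, 148.1], [212, 133, 15, 34])] D [(np.int32(83), [280.0, 183.9], [273, 180, 13, 9]), (np.int32(311), [259.0, 289.4], [251, 279, 17, 21])]
[[403. 237.   0.]
 [375. 164.   0.]
 [454. 279.   0.]
 [898. 247.   0.]] [[645. 345.   0.]]
```

View pics/crop_a.png

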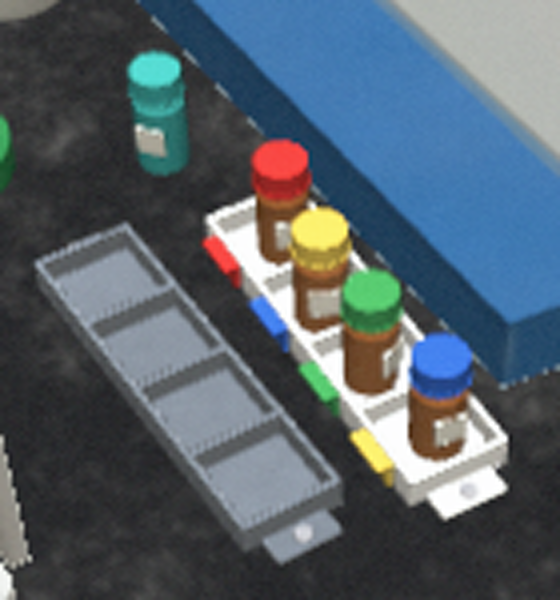

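View pics/crop_b.png

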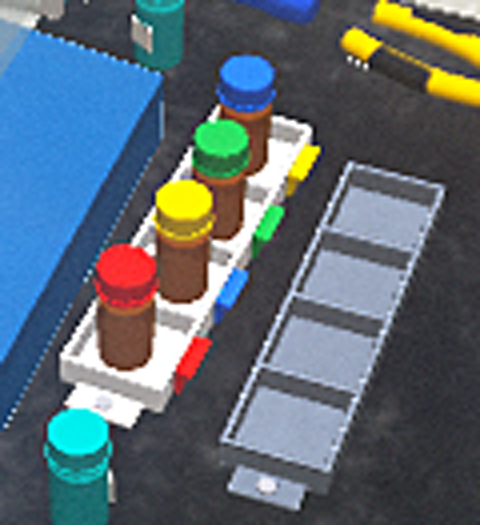

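```bash
python3 - <<'E'
from h import *
s=cam("scene");d=cam("side")
def T(n,a,b): X,e=tri(s,a,d,b); print(n,X.round(1),round(e,1))
T("red",(249.6,164.9),(271,243.4));T("yel",(259.5,183.2),(285.4,225.6));T("grn",(272.5,199.8),(294.7,209));T("blu",(290,216.6),(301.1,191.8))
T("tR",(235.1,188.7),(287.4,265.8));T("tB",(247,205.2),(297,247.5));T("tG",(259.4,222.4),(306.2,230.5));T("tY",(272.7,240.9),(314.8,214.1))
A=lambda x,y:(180+x/4-.4,120+y/3.75-.4)
B=lambda x,y:(240+x/4-.4,170+y/3.75-.4)
# grey rack top outer corners: near-left, near-right, far-left, far-right
T("gNR",A(342,490),B(350,163));T("gNL",A(245,535),B(444,186));T("gFL",A(37,265),B(333,475));T("gFR",A(127,226),B(222,440))
T("hoodcorner",(367,82),(254,48));T("bathcorner",(307,213),(281,187))
T("hood top corner?",(355,65),(257,40))
w=cam("wrist");print(w["C"].round(),w["R"].T[:,2])
E
```

```text
red [556.1 328.8  57. ] 0.0
yel [511.7 337.3  57.2] 0.0
grn [470.3 339.3  57.3] 0.0
blu [426.8 335.9  57.6] 0.3
tR [557.4 358.7  13.8] 0.2
tB [514.6 360.9  13.7] 0.3
tG [472.2 363.3  13.7] 0.2
tY [429.2 365.5  13.8] 0.3
gNR [419.9 385.8  15.1] 0.4
gNL [420.7 429.8  16.7] 0.4
gFL [595.9 430.1  16.4] 1.5
gFR [595.3 384.8  17.2] 0.3
hoodcorner [398.  243.6 298.3] 6.7
bathcorner [423.3 301.   50.4] 4.2
hood top corner? [411.4 254.6 320.3] 7.4
[550.  77. 374.] [-0.00125527 -0.29566904 -0.95528961]
```

Units first: shifts go in shares of 75 cm and turns go in shares of 4 rad. So -20 cm / 75 = -0.2667.

Emit:
{"name": "drive_tool", "arguments": {"commands": [[1,[0,0,-0.2667],0],[1,[0,0,-0.2667],0],[1,[0,0,-0.2667],0],[1,[0,0,-0.2667],0],[1,[0,0,-0.2667],0],[1,[0,0,-0.2667],0]]}}

```text
clock: 1.0
position: [549.8, 0.1, 606.2]
ee_rot: [0.001, 0.707, 0.707, 0.001]
contact_force: [-0.0, -0.0, -1.0]
finger_gap: 1.0
finger_force: 0.0
```

```bash
python3 - <<'E'
from h import *
s=cam("scene");d=cam("side");w=cam("wrist")
cv2.imwrite("pics/w1.png",np.vstack([w["im"],d["im"]])[:, :, ::-1][::1][:840])
cv2.imwrite("pics/w1.png",cv2.resize(np.hstack([w["im"],d["im"]])[:, :, ::-1],(800,300)))
for n,c in(("scene",s),("side",d)): print(n,proj(c,[[0,0,0],[0,0,400],[550,0,430],[550,0,604],[400,250,420],[400,250,300],[800,250,420],[800,250,300],[400,100,420],[800,100,420],[400,0,420],[800,0,420]]).round().tolist())
print(w["C"])
E
```

```text
scene [[645.0, 334.0], [883.0, 128.0], [445.0, -112.0], [481.0, -270.0], [382.0, -16.0], [366.0, 78.0], [202.0, -123.0], [208.0, -44.0], [478.0, -48.0], [285.0, -140.0], [532.0, -66.0], [334.0, -150.0]]
side [[227.0, 64.0], [219.0, -103.0], [42.0, -13.0], [9.0, -151.0], [260.0, -25.0], [260.0, 52.0], [90.0, 149.0], [117.0, 239.0], [164.0, -39.0], [-35.0, 115.0], [107.0, -46.0], [-102.0, 97.0]]
[549.89163714  76.82751418 572.54005371]
```

View pics/w1.png

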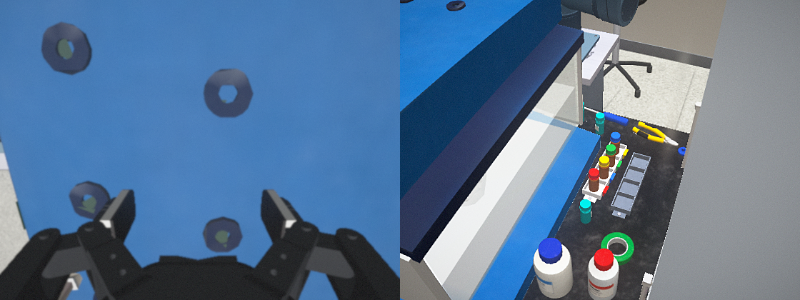

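```bash
python3 - <<'E'
from h import *
w=cam("wrist");d=cam("side")
for z in(0,200,300,420):
    print(z,"wrist",onz(w,[(93,67),(320,130),(123,280),(312,328)],z)[:,:2].round().tolist(),"side",onz(d,[(78,7),(18,0)],z)[:,:2].round().tolist())
    print("   left edge wrist",onz(w,[(5,190),(25,285)],z)[:,:2].round().tolist())
print(d["t"])
E
```

```text
0 wrist [[220.0, 170.0], [626.0, 57.0], [214.0, -254.0], [627.0, -374.0]] side [[-145.0, -562.0], [-131.0, -788.0]]
   left edge wrist [[-6.0, -53.0], [-19.0, -272.0]]
200 wrist [[336.0, 137.0], [600.0, 64.0], [331.0, -138.0], [600.0, -216.0]] side [[195.0, -261.0], [205.0, -424.0]]
   left edge wrist [[188.0, -8.0], [180.0, -150.0]]
300 wrist [[393.0, 121.0], [586.0, 68.0], [390.0, -81.0], [586.0, -137.0]] side [[365.0, -110.0], [374.0, -242.0]]
   left edge wrist [[285.0, 15.0], [279.0, -89.0]]
420 wrist [[462.0, 102.0], [570.0, 72.0], [461.0, -11.0], [570.0, -43.0]] side [[570.0, 71.0], [575.0, -23.0]]
   left edge wrist [[402.0, 42.0], [399.0, -16.0]]
[-126.13064142 -369.77367852 1344.34168692]
```

```bash
python3 - <<'E'
from plant import env
import numpy as np
o=env.observe();print(o["joint_positions"].round(4),o["position"])
J=[([-.20282,.25934,1.53609,0,1.34801,-.20278],[549.8,.06,403.9]),(o["joint_positions"],o["position"])]
A=[];b=[]
for q,p in J:
    c,s=np.cos(q[0]),np.sin(q[0]);r=c*p[0]+s*p[1];l=-s*p[0]+c*p[1];print("r,l",r,l)
    a1,a2=q[1],q[1]+q[2]
    A+=[[np.sin(a1),np.sin(a2),0],[np.cos(a1),np.cos(a2),1]];b+=[r,p[2]]
print(np.linalg.lstsq(np.array(A),np.array(b),rcond=None))
E
```

```text
[-0.2028  0.2096  1.1293 -0.      1.8063 -0.2028] [ 5.50155435e+02 -3.86093005e-02  6.02927489e+02]
r,l 538.5183523467214 110.80626239420094
r,l 538.8833000455392 110.7961787719899
(array([416.48943509, 452.47544895,  96.83061798]), array([285.346952]), np.int32(3), array([2.00010665, 1.4130783 , 0.05275538]))
```

To row units: 34 cm / 75 = 0.4533, -12.3 cm / 75 = -0.164, 0.15 rad / 4 = 0.0375.

Emit:
{"name": "drive_tool", "arguments": {"commands": [[1,[0,0,-0.0667],0],[1,[0.0667,0,-0.0667],0.0375],[1,[0.4533,-0.164,-0.0667],0.3927],[1,[0.4533,-0.164,-0.0667],0.3927],[1,[0.4533,-0.164,-0.0667],0.3927],[1,[0.4533,-0.164,-0.0667],0.3927],[1,[0.4533,-0.164,-0.0667],0.3927],[1,[0.4533,-0.164,-0.0667],0.3927],[1,[0.4533,-0.164,-0.0667],0.3927],[1,[0.4533,-0.164,-0.0667],0.3927]]}}

```text
clock: 2.25
position: [424.9, 343.9, 653.5]
ee_rot: [-0.001, 0.987, 0.162, -0.001]
contact_force: [0.4, 0.5, -0.1]
finger_gap: 1.003
finger_force: 0.0
```

To row units: 0.5 rad / 4 = 0.125.

Emit:
{"name": "drive_tool", "arguments": {"commands": [[0.45,[0,0,0],0.125],[0.45,[0,0,0],0.125],[0.45,[0,0,0],0.125],[0.45,[0,0,0],0.125],[0.45,[0,0,0],0.125]]}}

```text
clock: 2.75
position: [427.2, 340.2, 653.6]
ee_rot: [0.001, 0.996, -0.087, -0.001]
contact_force: [-0.0, 0.5, -0.4]
finger_gap: 0.45
finger_force: 0.0
```

```bash
python3 - <<'E'
from h import *
o=env.observe();print(o["clock"],o["joint_positions"].round(3),o["position"],cv2.Rodrigues(cv2.Rodrigues(np.zeros(3))[0])[0].T,o["ee_rot"].round(4))
from scipy.spatial.transform import Rotation as R
w,x,y,z=o["ee_rot"];print(R.from_quat([x,y,z,w]).as_matrix().round(3))
d=cam("side");w=cam("wrist")
cv2.imwrite("pics/w2.png",cv2.resize(np.hstack([w["im"],d["im"]])[:, :, ::-1],(800,300)))
E
```

```text
2.75 [ 0.468  0.216  1.001 -0.     1.926  2.213] [427.20274951 340.17937742 653.63980073] [[0. 0. 0.]] [ 6.000e-04  9.962e-01 -8.700e-02 -9.000e-04]
[[ 0.985 -0.173 -0.002]
 [-0.173 -0.985 -0.001]
 [-0.002  0.001 -1.   ]]
```

View pics/w2.png

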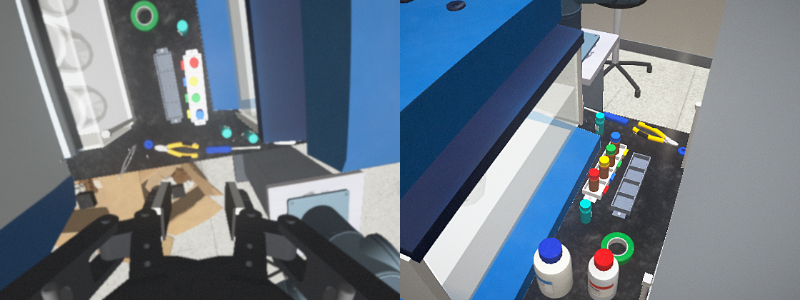

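To row units: 28 cm / 75 = 0.3733, 25 cm / 75 = 0.3333, -0.174 rad / 4 = -0.0435.

Emit:
{"name": "drive_tool", "arguments": {"commands": [[0.45,[0,0,0.0667],-0.025],[0.45,[0,0,0.1333],-0.0435],[0.45,[0,0,0.2],-0.0435],[0.45,[0,0,0.2667],-0.0435],[0.45,[0,0,0.3333],-0.0435],[0.45,[0,0,0.3733],-0.0435],[0.45,[0,0,0.3733],-0.0435],[0.45,[0,0,0.3733],-0.0435]]}}

```text
clock: 3.65
position: [427.3, 340.1, 375.2]
ee_rot: [0.0, 1.0, 0.0, -0.0]
contact_force: [-0.3, 0.1, 1.2]
finger_gap: 0.45
finger_force: 0.0
```

```bash
cat > look.py <<'E'
from h import *
from scipy.spatial.transform import Rotation as R
o=env.observe();w,x,y,z=o["ee_rot"];M=R.from_quat([x,y,z,w]).as_matrix()
print(round(o["clock"],2),o["position"].round(1),"yaw",round(np.arctan2(M[1,0],M[0,0]),4),"tilt",M[:2,2].round(4),round(o["finger_gap"],3))
w=cam("wrist");s=cam("scene")
E
python3 - <<'E'
from look import *
cv2.imwrite("pics/w3.png",w["im"][:,:,::-1])
for k in("red","yellow","green","blue"):
    for b in blobs(w,k,(0,0,560,420),amin=40): print(k,b,onz(w,[b[1]],62).round(1).tolist(),onz(w,[b[1]],18)[:,:2].round(1).tolist())
E
```

```text
3.65 [427.3 340.1 375.2] yaw 0.0006 tilt [-0.0002 -0.0001] 0.45
red (np.int32(670), [291.8, 56.5], [279, 41, 27, 32]) [[553.7, 328.8, 62.0]] [[561.7, 326.8]]
red (np.int32(186), [258.4, 60.9], [255, 49, 8, 26]) [[550.2, 357.3, 62.0]] [[557.7, 359.8]]
yellow (np.int32(623), [205.4, 259.1], [188, 248, 40, 30]) [[364.3, 414.9, 62.0]] [[342.8, 426.4]]
yellow (np.int32(218), [254.9, 264.6], [239, 257, 28, 16]) [[358.2, 364.1, 62.0]] [[335.7, 367.6]]
yellow (np.int32(219), [249.5, 283.6], [239, 277, 21, 14]) [[335.9, 370.3, 62.0]] [[310.0, 374.8]]
blue (np.int32(14820), [360.0, 95.4], [319, 0, 88, 203]) [[522.6, 268.3, 62.0]] [[525.7, 256.9]]
blue (np.int32(119), [256.4, 105.8], [254, 96, 7, 23]) [[513.4, 359.6, 62.0]] [[515.1, 362.4]]
blue (np.int32(311), [283.4, 200.5], [272, 188, 22, 24]) [[426.7, 335.2, 62.0]] [[414.8, 334.2]]
blue (np.int32(415), [145.8, 241.4], [134, 231, 24, 22]) [[383.7, 474.6, 62.0]] [[365.2, 495.3]]
blue (np.int32(571), [297.6, 279.4], [280, 270, 35, 20]) [[341.0, 319.7, 62.0]] [[315.8, 316.2]]
```

View pics/w3.png

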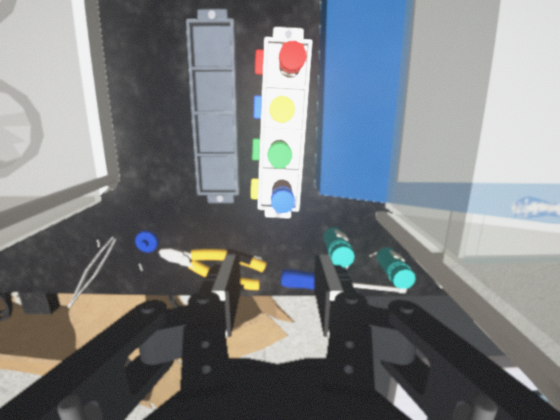

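```bash
python3 - <<'E'
from look import *
np.set_printoptions(suppress=True)
print("yel,grn",onz(w,[(282.5,109),(279.5,154)],63).round(1).tolist())
h=cv2.cvtColor(w["im"],cv2.COLOR_RGB2HSV);print(h[109,282],h[154,279])
print("grey FL FR NL NR",onz(w,[(187,20),(235,17),(197,193),(239,191)],18).round(1).tolist())
print("dividers",onz(w,[(212,69),(213,112),(216,154)],18).round(1).tolist())
print("bath edge z50",onz(w,[(323,40),(320,195)],50).round(1).tolist())
E
```

```text
3.75 [427.8 340.4 377.2] yaw 0.0004 tilt [0.0038 0.0019] 0.451
yel,grn [[512.5, 337.4, 63.0], [472.7, 340.0, 63.0]]
[ 30  88 247] [ 68  93 239]
grey FL FR NL NR [[598.0, 429.9, 18.0], [599.9, 383.0, 18.0], [424.9, 431.6, 18.0], [427.2, 384.5, 18.0]]
dividers [[552.8, 407.6, 18.0], [511.2, 408.8, 18.0], [467.9, 407.9, 18.0]]
bath edge z50 [[572.0, 301.6, 50.0], [430.5, 299.0, 50.0]]
```

To row units: 17.5 cm / 75 = 0.2333, 0.32 cm / 75 = 0.0043.

Emit:
{"name": "drive_tool", "arguments": {"commands": [[0.4,[0,0.0043,0],0],[0.4,[0,0.0043,0.0667],0],[0.4,[0,0.0043,0.12],0],[0.4,[0,0.0043,0.16],0],[0.4,[0,0.0043,0.1867],0],[0.4,[0,0.0043,0.2133],0],[0.4,[0,0.0043,0.2267],0],[0.4,[0,0.0043,0.2333],0],[0.4,[0,0.0043,0.2333],0]]}}

```text
clock: 4.75
position: [427.2, 336.9, 199.9]
ee_rot: [-0.0, 1.0, 0.0, 0.0]
contact_force: [-0.3, 0.2, 0.2]
finger_gap: 0.399
finger_force: 0.0
```

Emit:
{"name": "drive_tool", "arguments": {"commands": [[0.2,[0,0,0],0],[0.2,[0,0,0],0],[0.1,[0,0,0],0],[0.1,[0,0,0],0],[0.1,[0,0,0],0]], "squeeze": 25}}

```text
clock: 5.25
position: [427.4, 337.0, 200.6]
ee_rot: [-0.0, 1.0, 0.0, 0.001]
contact_force: [-1.0, -0.6, 6.2]
finger_gap: 0.274
finger_force: 24.9
```

```bash
python3 - <<'E'
from look import *
d=cam("side")
cv2.imwrite("pics/w4.png",cv2.resize(np.hstack([w["im"][:,:],d["im"]])[:, :, ::-1],(800,300)))
E
```

```text
5.25 [427.4 337.  200.6] yaw 0.0001 tilt [0.0016 0.0008] 0.274
```

View pics/w4.png

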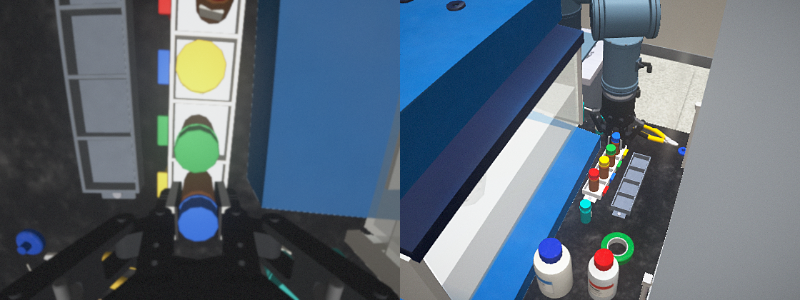

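Emit:
{"name": "drive_tool", "arguments": {"commands": [[0.1,[0,0,-0.0533],0],[0.1,[0,0,-0.1067],0],[0.1,[0.02,-0.024,-0.1133],0],[0.1,[0.06,-0.0693,-0.1133],0],[0.1,[0.0813,-0.0947,-0.1133],0],[0.1,[0.0813,-0.0947,-0.1133],0],[0.1,[0.0813,-0.0947,-0.0667],0],[0.1,[0.0813,-0.0947,-0.0333],0],[0.1,[0.0813,-0.0947,-0.0133],0],[0.1,[0.0813,-0.0947,-0.0067],0]]}}

```text
clock: 6.4
position: [487.0, 407.1, 202.6]
ee_rot: [0.001, 1.0, -0.0, -0.002]
contact_force: [0.5, 1.3, -0.5]
finger_gap: 0.277
finger_force: 24.7
```

To row units: 0.5 cm / 75 = 0.0067, 0.25 cm / 75 = 0.0033.

Emit:
{"name": "drive_tool", "arguments": {"commands": [[0.1,[0,0,0.0033],0],[0.1,[0,0,0.0067],0],[0.1,[0,0,0.0067],0]]}}

```text
clock: 6.7
position: [488.5, 408.0, 200.9]
ee_rot: [-0.001, 1.0, 0.0, 0.001]
contact_force: [0.2, 0.4, -0.7]
finger_gap: 0.27
finger_force: 24.7
```

To row units: -9 cm / 75 = -0.12, -6 cm / 75 = -0.08.

Emit:
{"name": "drive_tool", "arguments": {"commands": [[0.3,[0,0,0],0],[0.45,[0,0,0],0],[0.45,[0,0,0],0],[0.45,[0,0,-0.0267],0],[0.45,[0,0,-0.08],0],[0.45,[0,0,-0.12],0],[0.45,[0,0,-0.12],0]]}}

```text
clock: 7.4
position: [489.4, 408.7, 295.2]
ee_rot: [-0.002, 1.0, 0.0, 0.004]
contact_force: [-0.3, 1.0, 0.6]
finger_gap: 0.45
finger_force: 0.0
```

```bash
python3 - <<'E'
from look import *
d=cam("side")
cv2.imwrite("pics/w5.png",cv2.resize(np.hstack([w["im"],d["im"][150:360,220:500].repeat(2,0).repeat(2,1)])[:, :, ::-1],(800,300)))
E
```

```text
7.4 [489.4 408.7 295.2] yaw 0.0002 tilt [0.0084 0.0049] 0.45
```

View pics/w5.png

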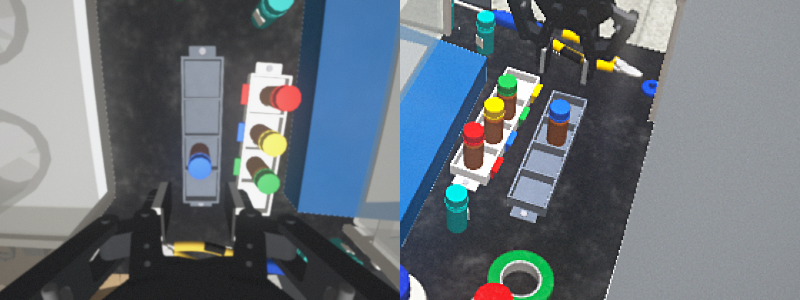

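To row units: 9 cm / 75 = 0.12, -1.65 cm / 75 = -0.022.

Emit:
{"name": "drive_tool", "arguments": {"commands": [[0.42,[-0.0107,0.044,0],0],[0.42,[-0.022,0.0907,0],0],[0.42,[-0.022,0.0907,0],0],[0.42,[-0.022,0.0907,0.0267],0],[0.42,[-0.022,0.0907,0.0667],0],[0.42,[-0.022,0.0907,0.1],0],[0.42,[-0.022,0.0907,0.1147],0],[0.42,[-0.022,0.0907,0.12],0],[0.42,[-0.022,0.0907,0.12],0]]}}

```text
clock: 8.45
position: [471.6, 340.1, 199.3]
ee_rot: [0.0, 1.0, 0.0, -0.0]
contact_force: [-0.4, -1.1, -0.4]
finger_gap: 0.422
finger_force: 0.0
```

Emit:
{"name": "drive_tool", "arguments": {"commands": [[0.2,[0,0,0],0],[0.2,[0,0,0],0],[0.1,[0,0,0],0],[0.1,[0,0,0],0],[0.1,[0,0,0],0]], "squeeze": 25}}

```text
clock: 8.95
position: [471.8, 340.0, 200.6]
ee_rot: [-0.0, 1.0, 0.0, 0.001]
contact_force: [0.2, -0.3, 4.5]
finger_gap: 0.269
finger_force: 25.3
```

To row units: -8.5 cm / 75 = -0.1133, 4.5 cm / 75 = 0.06.

Emit:
{"name": "drive_tool", "arguments": {"commands": [[0.1,[0,0,-0.0533],0],[0.1,[0,0,-0.1067],0],[0.1,[0.02,-0.024,-0.1133],0],[0.1,[0.06,-0.0667,-0.1133],0],[0.1,[0.0793,-0.09,-0.1133],0],[0.1,[0.0793,-0.09,-0.1133],0],[0.1,[0.0793,-0.09,-0.0667],0],[0.1,[0.0793,-0.09,-0.0333],0],[0.1,[0.0793,-0.09,-0.0133],0],[0.1,[0.0793,-0.09,-0.0067],0]]}}

```text
clock: 9.95
position: [530.0, 406.5, 202.5]
ee_rot: [0.001, 1.0, -0.0, -0.002]
contact_force: [-0.4, -0.3, -0.6]
finger_gap: 0.271
finger_force: 24.9
```

To row units: 0.5 cm / 75 = 0.0067, 0.25 cm / 75 = 0.0033.

Emit:
{"name": "drive_tool", "arguments": {"commands": [[0.1,[0,0,0.0033],0],[0.1,[0,0,0.0067],0],[0.1,[0,0,0.0067],0]]}}

```text
clock: 10.25
position: [531.4, 407.5, 200.8]
ee_rot: [-0.0, 1.0, 0.0, 0.001]
contact_force: [0.1, -0.1, -0.5]
finger_gap: 0.271
finger_force: 25.0
```

To row units: -9 cm / 75 = -0.12, -6 cm / 75 = -0.08.

Emit:
{"name": "drive_tool", "arguments": {"commands": [[0.3,[0,0,0],0],[0.45,[0,0,0],0],[0.45,[0,0,0],0],[0.45,[0,0,-0.0267],0],[0.45,[0,0,-0.08],0],[0.45,[0,0,-0.12],0],[0.45,[0,0,-0.12],0]]}}

```text
clock: 10.95
position: [532.4, 408.2, 295.6]
ee_rot: [-0.002, 1.0, 0.0, 0.004]
contact_force: [1.2, 1.1, 0.4]
finger_gap: 0.448
finger_force: 0.0
```

```bash
python3 - <<'E'
from look import *
d=cam("side")
for k in("red","yellow","green","blue"):
    a=blobs(s,k,(180,120,320,280),amin=100);b=blobs(d,k,(245,180,370,310),amin=100)
    print(k,[tri(s,p[1],d,q[1]) for p in a for q in b if tri(s,p[1],d,q[1])[1]<2])
E
```

```text
10.95 [532.4 408.2 295.6] yaw 0.0001 tilt [0.0089 0.0048] 0.448
red [(array([556.06780684, 328.76993874,  57.13364097]), np.float64(0.188633560609458))]
yellow [(array([511.68089168, 337.34292118,  57.17474238]), np.float64(0.020404892515053966))]
green [(array([529.67377381, 409.19889911,  57.22683667]), np.float64(0.1366821935990041))]
blue [(array([487.55035239, 408.98075482,  57.25972338]), np.float64(0.114467094220729))]
```

To row units: 9 cm / 75 = 0.12, 8.6 cm / 75 = 0.1147.

Emit:
{"name": "drive_tool", "arguments": {"commands": [[0.42,[-0.0133,0.044,0],0],[0.42,[-0.0247,0.0933,0],0],[0.42,[-0.0247,0.0933,0],0],[0.42,[-0.0247,0.0933,0.0267],0],[0.42,[-0.0247,0.0933,0.0667],0],[0.42,[-0.0247,0.0933,0.1],0],[0.42,[-0.0247,0.0933,0.1147],0],[0.42,[-0.0247,0.0933,0.12],0],[0.42,[-0.0247,0.0933,0.12],0]]}}

```text
clock: 12.0
position: [512.6, 337.6, 199.3]
ee_rot: [0.0, 1.0, 0.0, -0.0]
contact_force: [-0.1, -0.2, 1.4]
finger_gap: 0.422
finger_force: 0.0
```

Emit:
{"name": "drive_tool", "arguments": {"commands": [[0.2,[0,0,0],0],[0.2,[0,0,0],0],[0.1,[0,0,0],0],[0.1,[0,0,0],0],[0.1,[0,0,0],0]], "squeeze": 25}}

```text
clock: 12.5
position: [512.8, 337.5, 200.6]
ee_rot: [-0.0, 1.0, 0.0, 0.001]
contact_force: [0.4, 0.4, 4.1]
finger_gap: 0.276
finger_force: 26.2
```

To row units: -8.5 cm / 75 = -0.1133, -8 cm / 75 = -0.1067.

Emit:
{"name": "drive_tool", "arguments": {"commands": [[0.1,[0,0,-0.0533],0],[0.1,[0,0,-0.1067],0],[0.1,[0.02,-0.024,-0.1133],0],[0.1,[0.06,-0.0667,-0.1133],0],[0.1,[0.0813,-0.0927,-0.1133],0],[0.1,[0.0813,-0.0927,-0.1133],0],[0.1,[0.0813,-0.0927,-0.0667],0],[0.1,[0.0813,-0.0927,-0.0333],0],[0.1,[0.0813,-0.0927,-0.0133],0],[0.1,[0.0813,-0.0927,-0.0067],0]]}}

```text
clock: 13.5
position: [572.5, 406.1, 202.4]
ee_rot: [0.001, 1.0, -0.0, -0.002]
contact_force: [-0.6, 0.5, 0.0]
finger_gap: 0.27
finger_force: 25.9
```

To row units: 0.5 cm / 75 = 0.0067, 0.25 cm / 75 = 0.0033.

Emit:
{"name": "drive_tool", "arguments": {"commands": [[0.1,[0,0,0.0033],0],[0.1,[0,0,0.0067],0],[0.1,[0,0,0.0067],0]]}}

```text
clock: 13.8
position: [573.8, 407.0, 200.8]
ee_rot: [-0.0, 1.0, 0.0, 0.001]
contact_force: [0.1, -0.2, 0.4]
finger_gap: 0.276
finger_force: 25.9
```

To row units: -9 cm / 75 = -0.12, -6 cm / 75 = -0.08.

Emit:
{"name": "drive_tool", "arguments": {"commands": [[0.3,[0,0,0],0],[0.45,[0,0,0],0],[0.45,[0,0,0],0],[0.45,[0,0,-0.0267],0],[0.45,[0,0,-0.08],0],[0.45,[0,0,-0.12],0],[0.45,[0,0,-0.12],0]]}}

```text
clock: 14.5
position: [574.9, 407.6, 296.1]
ee_rot: [-0.002, 1.0, 0.0, 0.005]
contact_force: [0.2, 0.1, 0.7]
finger_gap: 0.451
finger_force: 0.0
```

To row units: 7.84 cm / 75 = 0.1045, -1.8 cm / 75 = -0.024, -1.45 rad / 4 = -0.3625.

Emit:
{"name": "drive_tool", "arguments": {"commands": [[0.45,[-0.0067,0.04,0],-0.0363],[0.45,[-0.016,0.08,0],-0.0725],[0.45,[-0.024,0.1045,0],-0.1088],[0.45,[-0.024,0.1045,0],-0.145],[0.45,[-0.024,0.1045,0],-0.1813],[0.45,[-0.024,0.1045,0],-0.2175],[0.45,[-0.024,0.1045,0],-0.2538],[0.45,[-0.024,0.1045,0],-0.29],[0.45,[-0.024,0.1045,0],-0.3263],[0.45,[-0.024,0.1045,0],-0.3625]]}}

```text
clock: 15.5
position: [555.3, 328.4, 289.1]
ee_rot: [-0.0, 0.747, 0.665, -0.0]
contact_force: [-0.5, -0.1, 0.3]
finger_gap: 0.448
finger_force: 0.0
```

To row units: -0.121 rad / 4 = -0.0303.

Emit:
{"name": "drive_tool", "arguments": {"commands": [[0.45,[0,0,0],-0.0303],[0.45,[0,0,0],-0.0303],[0.45,[0,0,0],-0.0303]]}}

```text
clock: 15.8
position: [555.4, 328.4, 289.3]
ee_rot: [-0.0, 0.708, 0.706, -0.0]
contact_force: [-1.2, -0.0, 1.0]
finger_gap: 0.452
finger_force: 0.0
```

```bash
python3 - <<'E'
from look import *
d=cam("side")
cv2.imwrite("pics/w6.png",cv2.resize(np.hstack([w["im"],d["im"][150:360,220:500].repeat(2,0).repeat(2,1)])[:, :, ::-1],(800,300)))
for k in("red","yellow"):
    a=blobs(s,k,(180,120,320,280),amin=100);b=blobs(d,k,(245,180,370,310),amin=100)
    print(k,[tri(s,p[1],d,q[1]) for p in a for q in b if tri(s,p[1],d,q[1])[1]<2])
E
```

```text
15.8 [555.4 328.4 289.3] yaw 1.5678 tilt [-0.0006 -0.0003] 0.452
red [(array([556.08367873, 328.59137192,  56.91760124]), np.float64(0.010138611055035308))]
yellow [(array([572.5272669 , 408.51477653,  57.17480656]), np.float64(0.0433868962837871))]
```

View pics/w6.png

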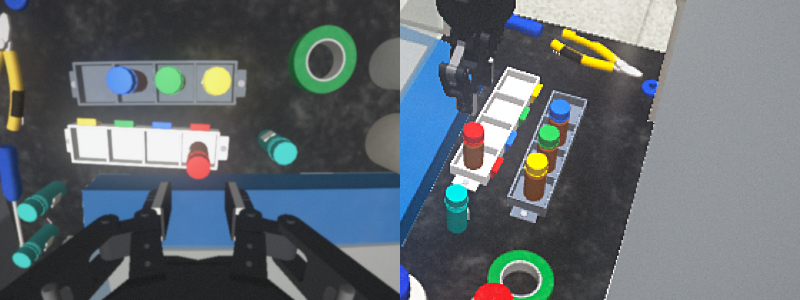

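To row units: 9 cm / 75 = 0.12, 8.6 cm / 75 = 0.1147.

Emit:
{"name": "drive_tool", "arguments": {"commands": [[0.45,[0,0,0.04],0],[0.45,[0,0,0.08],0],[0.45,[0,0,0.104],0],[0.45,[0,0,0.1147],0],[0.45,[0,0,0.12],0],[0.45,[0,0,0.12],0]]}}

```text
clock: 16.55
position: [555.7, 328.5, 200.0]
ee_rot: [0.0, 0.707, 0.707, 0.0]
contact_force: [0.4, -0.6, 0.2]
finger_gap: 0.448
finger_force: 0.0
```

Emit:
{"name": "drive_tool", "arguments": {"commands": [[0.2,[0,0,0],0],[0.2,[0,0,0],0],[0.1,[0,0,0],0],[0.1,[0,0,0],0],[0.1,[0,0,0],0]], "squeeze": 25}}

```text
clock: 17.05
position: [555.9, 328.6, 200.9]
ee_rot: [0.0, 0.707, 0.707, 0.001]
contact_force: [0.1, -0.2, 7.0]
finger_gap: 0.27
finger_force: 25.5
```

To row units: -12 cm / 75 = -0.16, -8 cm / 75 = -0.1067, 1.015 rad / 4 = 0.2538.

Emit:
{"name": "drive_tool", "arguments": {"commands": [[0.1,[0,0,-0.0533],0],[0.1,[0,0,-0.1067],0],[0.1,[0,0,-0.16],0],[0.1,[0,0,-0.16],0.0363],[0.1,[0,0,-0.16],0.0725],[0.1,[0,0,-0.16],0.1088],[0.1,[0,0,-0.16],0.145],[0.1,[0,0,-0.16],0.1813],[0.1,[0,0,-0.16],0.2175],[0.1,[0,0,-0.16],0.2538]]}}

```text
clock: 18.05
position: [555.3, 328.3, 319.4]
ee_rot: [0.0, 0.962, 0.272, -0.0]
contact_force: [0.5, -0.2, 0.6]
finger_gap: 0.274
finger_force: 24.9
```

To row units: 0.556 rad / 4 = 0.139.

Emit:
{"name": "drive_tool", "arguments": {"commands": [[0.1,[0,0,0],0.035],[0.1,[0,0,0],0.07],[0.1,[0,0,0],0.105],[0.1,[0,0,0],0.139],[0.1,[0,0,0],0.139],[0.1,[0,0,0],0.139]]}}

```text
clock: 18.65
position: [555.4, 328.4, 319.5]
ee_rot: [0.0, 1.0, 0.002, -0.0]
contact_force: [-0.1, 1.3, -0.6]
finger_gap: 0.275
finger_force: 24.9
```

```bash
python3 look.py
```

```text
18.65 [555.4 328.4 319.5] yaw 0.0037 tilt [-0.0005 -0.0002] 0.275
```

To row units: 11.8 cm / 75 = 0.1573, -7.9 cm / 75 = -0.1053.

Emit:
{"name": "drive_tool", "arguments": {"commands": [[0.1,[-0.0467,-0.0333,0],0],[0.1,[-0.0933,-0.0667,0],0],[0.1,[-0.1333,-0.096,0],0],[0.1,[-0.1467,-0.1053,0],0],[0.1,[-0.1467,-0.1053,0.04],0],[0.1,[-0.1467,-0.1053,0.0867],0],[0.1,[-0.1467,-0.1053,0.1267],0],[0.1,[-0.1467,-0.1053,0.1467],0],[0.1,[-0.1467,-0.1053,0.1533],0],[0.1,[-0.1467,-0.1053,0.1573],0]]}}

```text
clock: 19.75
position: [446.0, 407.3, 201.5]
ee_rot: [0.0, 1.0, 0.0, 0.0]
contact_force: [0.4, 0.9, -0.6]
finger_gap: 0.276
finger_force: 24.9
```

To row units: 0.2 cm / 75 = 0.0027, 0.1 cm / 75 = 0.0013.

Emit:
{"name": "drive_tool", "arguments": {"commands": [[0.1,[0,0,0.0013],0],[0.1,[0,0,0.0027],0],[0.1,[0,0,0.0027],0]]}}

```text
clock: 20.05
position: [446.0, 407.7, 201.0]
ee_rot: [-0.001, 1.0, 0.0, 0.001]
contact_force: [0.4, -0.2, 2.4]
finger_gap: 0.273
finger_force: 25.1
```

To row units: -15 cm / 75 = -0.2, -11 cm / 75 = -0.1467.

Emit:
{"name": "drive_tool", "arguments": {"commands": [[0.3,[0,0,0],0],[0.45,[0,0,0],0],[0.45,[0,0,0],0],[0.45,[0,0,-0.0267],0],[0.45,[0,0,-0.08],0],[0.45,[0,0,-0.1467],0],[0.45,[0,0,-0.2],0],[0.45,[0,0,-0.2],0],[0.45,[0,0,-0.2],0],[0.45,[0,0,-0.2],0]]}}

```text
clock: 21.05
position: [445.0, 407.1, 348.3]
ee_rot: [0.001, 1.0, 0.0, -0.001]
contact_force: [-0.2, -0.7, -0.7]
finger_gap: 0.443
finger_force: 0.0
```

```bash
python3 - <<'E'
from look import *
d=cam("side")
cv2.imwrite("pics/w7.png",cv2.resize(np.hstack([w["im"],d["im"][150:360,220:500].repeat(2,0).repeat(2,1)])[:, :, ::-1],(800,300)))
for k in("red","blue","green","yellow"):
    a=blobs(s,k,(180,120,320,280),amin=100);b=blobs(d,k,(245,150,370,310),amin=100)
    print(k,[tri(s,p[1],d,q[1]) for p in a for q in b if tri(s,p[1],d,q[1])[1]<2])
E
```

```text
21.05 [445.  407.1 348.3] yaw 0.0 tilt [-0.0022 -0.0014] 0.443
red [(array([445.19001109, 409.20615185,  57.16385751]), np.float64(0.03877459325838842))]
blue [(array([487.46783721, 409.16534719,  57.35682691]), np.float64(0.25630350714483485))]
green [(array([529.23416385, 409.55316986,  57.75922164]), np.float64(0.2902624874583654))]
yellow [(array([572.5272669 , 408.51477653,  57.17480656]), np.float64(0.0433868962837871))]
```

View pics/w7.png

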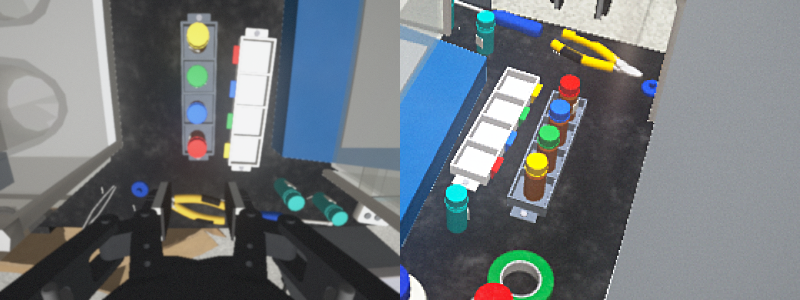

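The picture shows the grey rack holding red, blue, green and yellow from near to far, all upright. In the wrist half the caps sit at about (197,147), (197,113), (197,76) and (197,36). The white rack is empty, and the measured positions are within 2 mm of the cell centres.

```bash
python3 -c "
from plant import env
print(env.finish_job())"
```

```text
the job is handed in; nothing more can be done
None
```

All four vials now stand upright in the grey rack, from near to far red, blue, green, yellow (the reverse of the tab order), each measured within about 2 mm of its cell centre, and the job was handed in at about 21 s; no verdict was returned.

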